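Release the safety tab and raise the phone stand's arm

TASK

Set up the phone stand that has the orange safety tab; it is folded flat on the mantel. First slide the orange tab sideways off the arm as far as it goes, then lift the arm all the way up to its stop and let go. Do not touch the similar stand with the blue tab.

Things in the scene. Friction and masses are not known exactly. Their poses are not given: they have to be found in the camera images.
- stand: Folding aluminium phone stand, dark grey base, silver arm, orange tab, fixed to the mantel. Origin: underside centre of its base, 130 (x) x 60 (y) x 12 mm high. z up; x runs from the folded arm's free end to the hinge; y to the side the tab slides to. A wing 12 high lies under the tab (x -24 to 20, y to 85). Hinge cheeks x 40 to 60, 56 high. Front rest at x -62, 20 wide, 24 high. All in mm from here.
- tab (a joint): Slide of the orange tab, m, along the stand's +y: 0 locked (starts 0 to 0.003), 0.030 end; about 1.5 N friction, stays put. Arm free above 0.016. At 0: tongue x -9 to 5, y -8 to 30, height 50.5 to 56.5 mm, over the arm; on it an upright grip 14 (x) x 12 (y), centre x -2, y 24, top at height 87.5.
- stand_arm (a joint): Hinge of this stand's arm, rad: 0 folded flat, 1.22 at its stop (70 degrees up). Axis along y at x 50, y 0, height 45 mm. Folded, the arm is a bar 16 wide (y), 8 thick, from the hinge to x -57, centred at y 0, height 45; a dark rubber strip at x -52 to -24 marks where to hold, sides free. About 1.5 N there lifts it; it stays where left. Free end swings up and to +x. Tab locked: cannot rise.
- twin: The other stand: same shape, size and axes, also folded and fixed, but with a blue tab. Not to be touched.
Mind the look-alikes: they are no part of the job. Leave any purple or turquoise look-alike of the stand alone.

How it is judged (in metres and radians):
On the way, in this order (a step that is already met when the one before it is completed fails the run):
1. the orange tab is slid off the arm (at least 22 mm) while the arm is still down (value of joint tab above 0.022 m and value of joint stand_arm below 0.1 rad), for 0.1 s.
2. the arm is raised to its stop, within 10 degrees (value of joint stand_arm above 1.05 rad), for 0.2 s.
At the end, for the whole second after the job is handed in: The orange tab is off the arm (slid at least 20 mm of its 30 mm) and the arm of that stand is at rest, raised to within 10 degrees of its stop (over 1.05 rad) (value of joint tab above 0.02 m and value of joint stand_arm above 1.05 rad and velocity of joint stand_arm between -0.05 and 0.05 rad/s); the robot touches nothing.
It fails at once if the robot touches the stand with the blue tab (more than 1 N) (contact force between any of the arm, the fingers and twin above 1 N).
It also fails if it takes over 48 s, if anything falls off the work surface, if the arm or the gripper's body presses on something with over 40 N, if the wrist force passes 120 N, or if a joint passes its speed limit or range.

ROBOT

A 6-joint arm with a two-finger parallel gripper is mounted at the origin on the work surface. World frame = base frame: x ahead of the robot, y to its left, z up, the work surface at z = 0. Lengths are in m, angles in degrees, forces in N, time in s.
With the tool pointing down it reaches from about 0.3 to 1 m from the base axis. Payload 5.1 kg.
Tool frame: the origin (TCP) lies midway between the tips of the shut fingers; the grasp point (between the pads) lies 19 mm behind it (ctrl.hold_point_z is the distance from the TCP to the grasp point, in m); y points along the fingers, z is the direction in which the jaws open and shut, and the axes are right-handed (so a half turn about y gives the same grasp; the last joint's range is limited). The gripper opens to 95 mm and grips with 3 to 60 N. Pads are 20 mm wide; open, the fingers measure 119 mm over their backs; the gripper's body (75 mm by 180 mm) begins 59 mm behind the grasp point.
Start: joints at [-78.472, 7.093, 94.555, -0, 78.352, -4.733], TCP at [0.182, -0.624, 0.19] pointing down, gripper open.
Joint ranges: [-149.61, 149.61], [-58.7, 133.49], [1.44, 155.28], [-77.14, 257.14], [18.33, 153.61], [-166.67, 166.67]. Speed limits (degrees/s): [147.25, 147.25, 180, 180, 180, 180].

INTERFACE

Orientations are given as a 3x3 rotation matrix whose columns are the frame's x, y, z axes.
In Python, from station import monitor, grab_frame, calibration, job, ctrl gives the robot as it stands. The module is installed in compiled form; this text tells all that it offers.
- The arm moves only by the shell command python3 -m crank 'ROWS'. ROWS is JSON, a list of rows, each a list of 5 numbers: the opening, from 0 (shut) to 1 (fully open), then the shift along the world's x, y, z in cm, then the turn about the world's z in degrees. In form: [[grip, x, y, z, turn], ...]. A call has 1 to 12 rows; each row is the pose to reach, as a shift and turn from the pose commanded when the call began; what a row does not reach only later rows make up. A row lasts 1/12 s, in which the tool goes at most 41.7 mm and 7.16 degrees, less where a joint would pass 70% of its speed; a pose out of reach is approached as far as the arm can. A call with a gripper value outside its range is refused whole. The fingers move at their own pace and stop on an object; the grip force is fixed at half the most. Time passes only in rows, so rows that repeat a pose let the fingers close. It gives the time, the measured TCP pose, the force and the opening at its end, in the units of the state.
- monitor.observe(): the state, without advancing time (a new reading comes with each control period).
- grab_frame(name): name is "scene" or "side" or "wrist"; returns the picture (384x512x3 uint8, red, green, blue); there is no depth.
- calibration(name): a dict with "fx", "fy", "cx", "cy" (pixels), "rvec" (rotation vector, rad) and "tvec" (3), from world to camera coordinates, as OpenCV has them; the wrist camera has in their place "hand_eye" (4x4, takes a point from camera to tool coordinates, whose origin is the TCP and whose axes are the tool frame's). Camera axes: x right, y down, z forward; pixel columns grow to the right and rows downward; lengths in m; the calibration is good to about 2 mm. A picture is of the moment at which its call begins: read the wrist's pose just before it. calibration takes no time and is no camera call.
- job.finish_job(): hands the job in, once; it reports no verdict.
The state is a dict: "t": time; "q": joint angles; "qvel": joint speeds; "effort": joint torques, N m; "ee_pos": TCP position; "orientation": TCP orientation; "force": force on the tool from outside, world axes, zero at the start; "torque": the same for the moment, N m; "gripper_width": finger opening in m.
Only numpy, scipy, OpenCV 4.12 (cv2) and the standard library are available. Lean on these libraries where they do the work, as an engineer would, in place of code of your own. Each camera call takes 0.05 s, during which the arm holds its last target. There are 200 camera calls.

## Working session

There is one attempt and no reset: what is moved stays moved. The work goes in short steps, Python scripts to look and compute and a shell command to move; the robot and the scene stay as the last step left them, time stands still between calls to the robot, and variables do not carry over. Pictures are saved under pics/ and viewed, about 8 in all and at most 12, crops included, and the job is handed in when it is done.

```bash
mkdir -p pics; ls; cat > h.py <<'E'
import numpy as np, cv2, json
from station import monitor, grab_frame, calibration, job, ctrl
def save(n,im): cv2.imwrite('pics/'+n+'.png',cv2.cvtColor(im,cv2.COLOR_RGB2BGR))
def cam(name,st=None):
    c=calibration(name); K=np.array([[c['fx'],0,c['cx']],[0,c['fy'],c['cy']],[0,0,1]])
    if 'hand_eye' in c:
        st=st or monitor.observe(); H=np.array(c['hand_eye']); R=np.array(st['orientation']); p=np.array(st['ee_pos'])
        Rwc=R@H[:3,:3]; o=R@H[:3,3]+p
        return K,Rwc,o
    R=cv2.Rodrigues(np.array(c['rvec'],float))[0]
    return K,R.T,-R.T@np.array(c['tvec']).ravel()
def ray(C,u,v):
    K,R,o=C; d=R@np.linalg.solve(K,[u,v,1.]); return o,d
def onz(C,u,v,z):
    o,d=ray(C,u,v); return o+d*(z-o[2])/d[2]
def proj(C,P):
    K,R,o=C; q=K@(R.T@(np.array(P)-o)); return q[:2]/q[2]
def tri(C1,p1,C2,p2):
    o1,d1=ray(C1,*p1);o2,d2=ray(C2,*p2)
    s=np.linalg.lstsq(np.stack([d1,-d2],1),o2-o1,rcond=None)[0]
    a=o1+d1*s[0];b=o2+d2*s[1]; return (a+b)/2,np.linalg.norm(a-b)
E
python3 - <<'E'
from h import *
s=monitor.observe(); print(s)
a=grab_frame('scene');b=grab_frame('side');w=grab_frame('wrist')
np.savez('f0.npz',a=a,b=b,w=w)
save('a0',a);save('b0',b);save('w0',w)
for n in('scene','side','wrist'):
    C=cam(n); print(n,C[2].round(3),C[1][:,2].round(3),C[0][0,0])
E
```

```text
pics
{'t': 0.0, 'q': array([-7.84718153e+01,  7.13500432e+00,  9.46333964e+01, -4.65532421e-04,
        7.83530845e+01, -4.73328091e+00]), 'qvel': array([ 0.07435555, -0.01183992, -0.00988078, -0.05709123,  0.06264633,
        0.00793183]), 'effort': array([ 1.32596819e-03, -4.17601740e+01, -3.59930134e+01,  7.75195356e-02,
        4.90779779e-02, -1.70635044e-04]), 'ee_pos': array([ 0.1818361 , -0.62331942,  0.18877716]), 'orientation': array([[-9.59993412e-01, -4.31542200e-04,  2.80022253e-01],
       [-2.80022535e-01,  2.07595103e-03, -9.59991182e-01],
       [-1.67035776e-04, -9.99997752e-01, -2.11374085e-03]]), 'force': array([ 0.87781282, -0.34278237, -0.74660301]), 'torque': array([-0.06424661, -0.00068876, -0.02145374]), 'gripper_width': 0.09520295396658528}
scene [1.224 0.441 0.702] [-0.666 -0.434 -0.607] 466.79425560307305
side [ 0.465 -0.621  0.45 ] [ 0.064  0.833 -0.549] 411.3605702840035
wrist [ 0.247 -0.605  0.384] [-0.236 -0.067 -0.969] 271.1573668507406
```

View pics/a0.png

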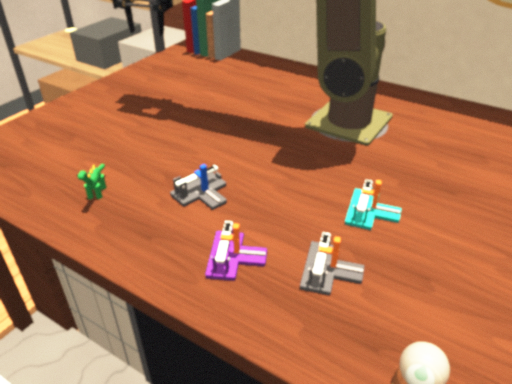

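View pics/b0.png

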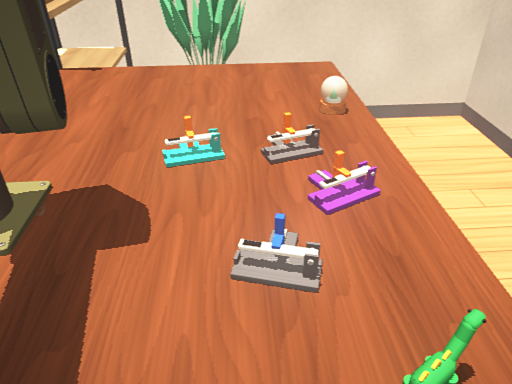

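Candidates (scene / side pixels):
- Grey base, orange tab: (325,262) / (292,140). This one fits the description.
- Purple look-alike: (232,250) / (345,185).
- Turquoise look-alike: (368,205) / (195,145).
- Blue-tab twin: (203,185) / (278,255).

I'll check the choice in a close crop.

```bash
python3 - <<'E'
from h import *
f=np.load('f0.npz')
A=cv2.resize(f['a'][222:302,290:375],None,fx=4.6,fy=4.6,interpolation=cv2.INTER_CUBIC)
B=cv2.resize(f['b'][100:180,250:335],None,fx=4.6,fy=4.6,interpolation=cv2.INTER_CUBIC)
save('c1',np.hstack([A,B]))
for n,k,(x0,y0,x1,y1) in (('scene','a',(290,222,375,302)),('side','b',(250,100,335,170))):
    h=cv2.cvtColor(f[k],cv2.COLOR_RGB2HSV)[y0:y1,x0:x1]
    for nm,lo,hi in(('orange',(12,150,150),(25,255,255)),('grey',(0,0,40),(180,60,255))):
        m=cv2.inRange(h,lo,hi); nn,l,s,c=cv2.connectedComponentsWithStats(m)
        for i in range(1,nn):
            if s[i,4]>8: print(n,nm,s[i]+[x0,y0,0,0,0],c[i]+[x0,y0])
E
```

```text
scene orange [333 236   9   7  46] [336.84782609 239.04347826]
scene orange [320 248  14   5  34] [327.41176471 250.35294118]
scene grey [ 301  232   62   62 1731] [326.39168111 268.85615251]
side orange [285 127   8   6  13] [288.07692308 130.07692308]
side grey [326 100   9   3  21] [330.80952381 100.80952381]
side grey [ 261  125   62   39 1136] [290.30457746 146.32658451]
side grey [314 132   5  10  23] [316.30434783 135.30434783]
```

View pics/c1.png

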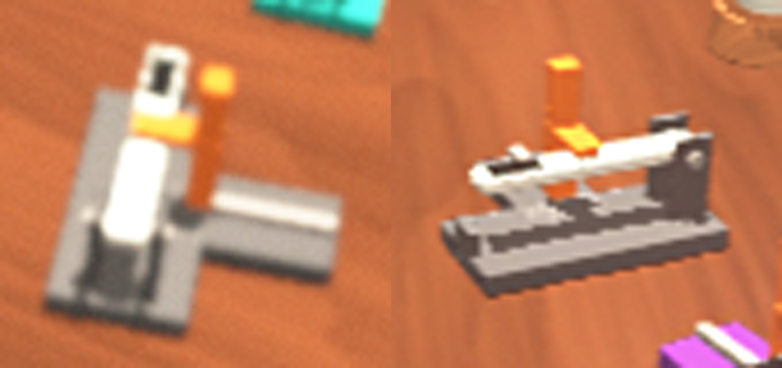

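Confirmed: dark grey base, silver arm and orange tab. In the scene crop the hinge is at the bottom near (125,250) and the wing points right. Next I'll triangulate the grip top and the base corners.

```bash
python3 - <<'E'
from h import *
A=cam('scene');B=cam('side')
a=lambda u,v:(u/4.6+290-.4,v/4.6+222-.4); b=lambda u,v:((u-391)/4.6+250-.4,v/4.6+100-.4)
for n,p,q in(('grip top',a(218,76),b(562,61)),('free-end strip',a(162,72),b(512,167)),('hinge cheek far/near',a(150,238),b(670,118))):
    print(n,*tri(A,p,B,q))
S={k:onz(A,*a(*p),.012) for k,p in dict(nl=(48,300),nr=(188,318),fl=(100,90),wingfar=(341,203),wingnear=(333,265)).items()}
T={k:onz(B,*b(*p),.012) for k,p in dict(nr=(728,238),nl=(490,278),fl=(443,225)).items()}
print(S);print(T)
e=S['fl']-S['nl'];print('scene len',np.linalg.norm(e),np.degrees(np.arctan2(-e[1],-e[0])),'w',np.linalg.norm(S['nr']-S['nl']))
e=T['nr']-T['nl'];print('side len',np.linalg.norm(e),np.degrees(np.arctan2(e[1],e[0])),np.linalg.norm(T['fl']-T['nl']))
E
```

```text
grip top [0.58925424 0.22257402 0.08969895] 0.0004700535921300902
free-end strip [0.56161729 0.18722417 0.0521034 ] 0.00028279065827114034
hinge cheek far/near [0.64820114 0.22706448 0.05284006] 0.00876643177118545
{'nl': array([0.67169352, 0.19191898, 0.012     ]), 'nr': array([0.64918815, 0.24516247, 0.012     ]), 'fl': array([0.54693293, 0.15265299, 0.012     ]), 'wingfar': array([0.55433412, 0.2737412 , 0.012     ]), 'wingnear': array([0.58986427, 0.28448277, 0.012     ])}
{'nr': array([0.66782216, 0.18202098, 0.012     ]), 'nl': array([0.54817772, 0.15208748, 0.012     ]), 'fl': array([0.53039226, 0.20701638, 0.012     ])}
scene len 0.1307938249369918 17.470389039056663 w 0.05780451000021221
side len 0.12333209046309593 14.04633785310563 0.057736534128296796
```

The two views agree. The stand's centre is at about (0.6005, 0.201), yaw is about 17°, and the grip top is at z≈0.089 against 0.0875 expected. The jaws already lie along the stand's y, so I'll go above it.

```bash
python3 -m crank '[[1,3.4,7,1,0],[1,5,10.3,1,0],[1,6.8,13.8,1,0],[1,8.5,17.2,1,0],[1,10.2,20.6,1,0],[1,11.9,24,1,0],[1,13.6,27.5,1,0],[1,15.3,31,1,0],[1,17,34.4,1,0],[1,18.7,37.8,1,0],[1,20.4,41.2,1,0],[1,20.4,41.2,1,0]]'
python3 -m crank '[[1,1.7,3.4,0,0],[1,3.4,6.9,0,0],[1,5.1,10.3,0,0],[1,6.8,13.8,0,0],[1,8.5,17.2,0,0],[1,10.2,20.6,0,0],[1,11.9,24,0,0],[1,13.6,27.5,0,0],[1,15.3,31,0,0],[1,17,34.4,0,0],[1,18.7,37.8,0,0],[1,20.4,41.2,0,0]]'
python3 -m crank '[[1,0,0,0,0],[1,0,0,0,0],[1,0,0,0,0]]'
python3 - <<'E'
from h import *
s=monitor.observe(); w=grab_frame('wrist'); np.savez('w1.npz',w=w)
C=cam('wrist',s); import pickle; pickle.dump((s,C),open('w1.pkl','wb'))
im=w.copy()
o=np.array([.6005,.201,0]);t=np.radians(17);R=np.array([[np.cos(t),-np.sin(t),0],[np.sin(t),np.cos(t),0],[0,0,1]])
for p in[(-65,-30,12),(-65,30,12),(65,-30,12),(65,30,12),(-24,85,12),(20,85,12),(-2,24,87.5),(-57,0,49)]:
    u=proj(C,o+R@np.array(p)/1000); print(p,u.round(1)); cv2.circle(im,tuple(int(round(x)) for x in u),2,(255,0,255),-1)
save('w1',cv2.resize(im,None,fx=1.5,fy=1.5,interpolation=cv2.INTER_CUBIC)); print(s['ee_pos'],s['orientation'][:,2])
E
```

```text
t: 1.15
ee_pos: [0.3879, -0.2066, 0.2]
orientation: [[-0.958, 0.001, 0.287], [-0.287, 0.002, -0.958], [-0.002, -1.0, -0.002]]
force: [-0.1, -0.1, 0.1]
gripper_width: 0.0949
t: 2.15
ee_pos: [0.5907, 0.2012, 0.1995]
orientation: [[-0.96, -0.001, 0.28], [-0.28, -0.0, -0.96], [0.001, -1.0, 0.0]]
force: [0.3, -0.7, -0.4]
gripper_width: 0.095
t: 2.4
ee_pos: [0.5898, 0.1992, 0.1994]
orientation: [[-0.96, -0.001, 0.28], [-0.28, -0.001, -0.96], [0.001, -1.0, 0.001]]
force: [-0.9, -1.1, 0.5]
gripper_width: 0.0953
(-65, -30, 12) [272.3 206.8]
(-65, 30, 12) [231.8 207.3]
(65, -30, 12) [272.9 115.6]
(65, 30, 12) [228.8 116.2]
(-24, 85, 12) [192.7 180.7]
(20, 85, 12) [190.7 150. ]
(-2, 24, 87.5) [230.8 175.1]
(-57, 0, 49) [252.1 209.8]
[0.58977311 0.19923368 0.19936712] [ 2.79952096e-01 -9.60013832e-01  5.16739070e-04]
```

View pics/w1.png

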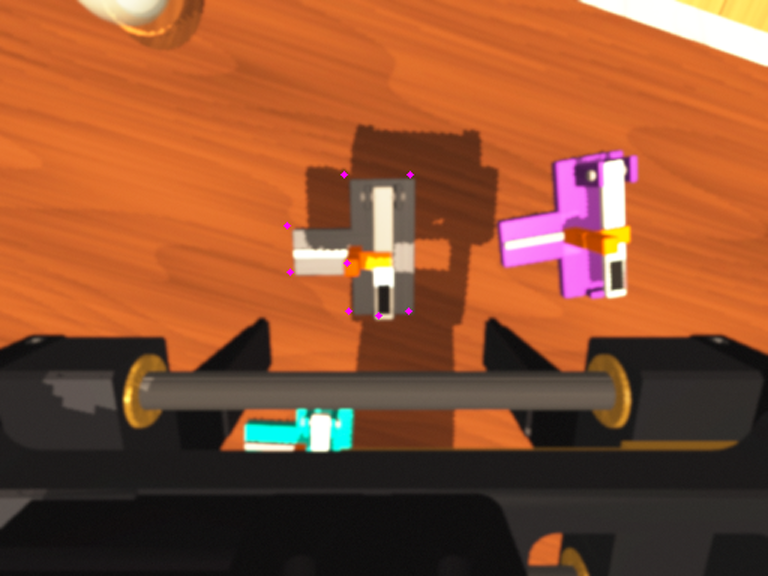

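The wrist view shows the target base with corners at display (351,180), (414,180), (352,315) and (413,315), and the orange grip near (353,265). My prediction was a few pixels off, so I'll refine it. Purple is about 0.13 m to the right (−y) and turquoise is nearer the robot.

```bash
python3 - <<'E'
from h import *
import pickle; s,C=pickle.load(open('w1.pkl','rb')); w=np.load('w1.npz')['w']
P={k:onz(C,u/1.5-.17,v/1.5-.17,.012) for k,(u,v) in dict(TL=(350.5,179.5),TR=(414.5,179.5),BL=(352,316),BR=(413,316)).items()}
c=sum(P.values())/4; print('centre',c.round(4))
ax=(P['TL']+P['TR']-P['BL']-P['BR'])/2; ay=(P['TL']+P['BL']-P['TR']-P['BR'])/2
print(np.linalg.norm(ax),np.degrees(np.arctan2(ax[1],ax[0])),np.linalg.norm(ay),np.degrees(np.arctan2(ay[1],ay[0]))-90)
h=cv2.cvtColor(w,cv2.COLOR_RGB2HSV);m=cv2.inRange(h,(8,190,150),(25,255,255)); m[:150]=0;m[190:]=0;m[:,:220]=0;m[:,280:]=0
ys,xs=np.where(m>0); print(xs.min(),xs.max(),ys.min(),ys.max())
save('w1c',cv2.resize(w[110:220,180:300],None,fx=5,fy=5,interpolation=cv2.INTER_CUBIC))
E
```

```text
centre [0.597 0.195 0.012]
0.13056758221862444 16.435158792350794 0.05927387015068048 16.23367609375238
220 279 159 189
```

View pics/w1c.png

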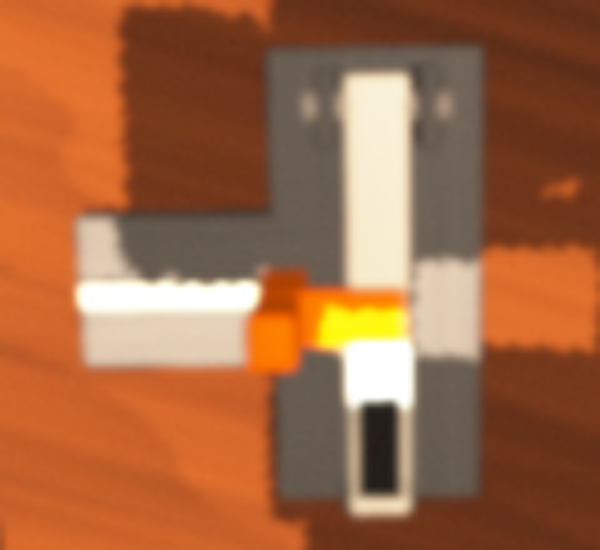

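The crop shows the grip's top face centred at crop (273,341) and the rubber strip at (379,448). I'll cast both and compare with the stand model.

```bash
python3 - <<'E'
from h import *
import pickle; s,C=pickle.load(open('w1.pkl','rb'))
f=lambda u,v,z:onz(C,180+u/5-.4,110+v/5-.4,z)
t=np.radians(16.4);R=np.array([[np.cos(t),-np.sin(t)],[np.sin(t),np.cos(t)]])
for c in([.597,.195],[.6005,.201]):
  for n,p in dict(grip=f(273,341,.0875),strip=f(379,448,.049),end=f(381,515,.049),armhinge=f(377,73,.049)).items(): print(n,p.round(4),'stand mm',(R.T@(p[:2]-c)*1000).round(1))
A=cam('scene');B=cam('side')
a=lambda u,v:(u/4.6+290-.4,v/4.6+222-.4); b=lambda u,v:((u-391)/4.6+250-.4,v/4.6+100-.4)
print(onz(A,*a(218,76),.0875),onz(B,*b(562,61),.0875))
E
```

```text
grip [0.5897 0.2187 0.0875] stand mm [-0.3 24.9]
strip [0.5614 0.1842 0.049 ] stand mm [-37.2  -0.3]
end [0.5436 0.1784 0.049 ] stand mm [-55.9  -0.8]
armhinge [0.6538 0.2121 0.049 ] stand mm [59.4  0.3]
grip [0.5897 0.2187 0.0875] stand mm [-5.4 20.1]
strip [0.5614 0.1842 0.049 ] stand mm [-42.3  -5. ]
end [0.5436 0.1784 0.049 ] stand mm [-61.   -5.6]
armhinge [0.6538 0.2121 0.049 ] stand mm [54.3 -4.4]
[0.58728764 0.22175344 0.0875    ] [0.58989746 0.22815328 0.0875    ]
```

The wrist view is self-consistent with the stand model, and scene agrees to about 3 mm. I'll grasp the grip at (0.589, 0.220), with the tip at z≈0.065, above the tongue.

```bash
python3 -m crank '[[0.6,0,1,-2,0],[0.6,-0.1,2,-4,0],[0.6,-0.1,2,-6.5,0],[0.6,-0.1,2,-9,0],[0.6,-0.1,2,-11.5,0],[0.6,-0.1,2,-13,0],[0.6,-0.1,2,-13.5,0],[0.6,-0.1,2,-13.5,0],[0.6,-0.1,2,-13.5,0]]'
python3 -m crank '[[0,0,0,0,0],[0,0,0,0,0],[0,0,0,0,0],[0,0,0,0,0],[0,0,0,0,0],[0,0,0,0,0],[0,0,0,0,0],[0,0,0,0,0]]'
```

```text
t: 3.2
ee_pos: [0.5895, 0.2192, 0.0662]
orientation: [[-0.96, 0.001, 0.279], [-0.279, 0.0, -0.96], [-0.001, -1.0, 0.0]]
force: [-0.6, 0.5, -0.0]
gripper_width: 0.0572
t: 3.87
ee_pos: [0.5889, 0.2201, 0.065]
orientation: [[-0.96, -0.0, 0.28], [-0.28, -0.0, -0.96], [0.0, -1.0, -0.0]]
force: [-0.6, 0.3, 0.6]
gripper_width: 0.0087
```

The opening reads 8.7 mm, but the grip should be 12 mm. I'll wait a moment and look before moving.

```bash
python3 -m crank '[[0,0,0,0,0],[0,0,0,0,0],[0,0,0,0,0]]'; python3 - <<'E'
from h import *
A=grab_frame('scene');B=grab_frame('side');w=grab_frame('wrist')
z=lambda i:cv2.resize(i,(380,380),interpolation=cv2.INTER_CUBIC)
save('g1',np.hstack([z(A[200:300,280:380]),z(B[70:170,240:340])]))
E
```

```text
t: 4.12
ee_pos: [0.5889, 0.22, 0.065]
orientation: [[-0.96, -0.0, 0.28], [-0.28, -0.0, -0.96], [0.0, -1.0, -0.0]]
force: [0.2, 0.1, -0.7]
gripper_width: 0.0006
```

View pics/g1.png

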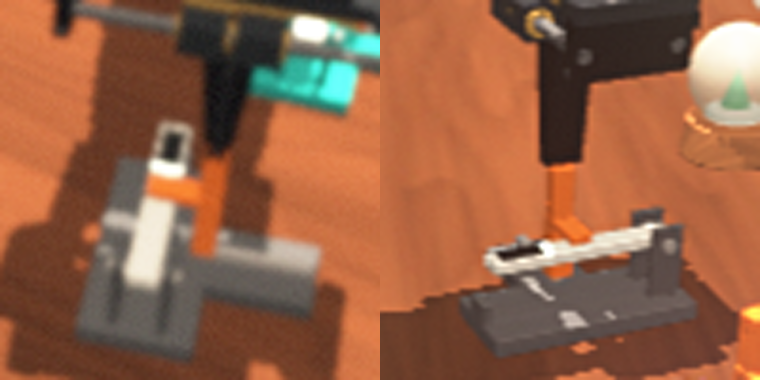

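```bash
python3 - <<'E'
from h import *
A=cam('scene');B=cam('side');s=monitor.observe();p=s['ee_pos'];print(p)
print('TCP proj',proj(A,p),proj(B,p))
a=lambda u,v:(u/3.8+280-.4,v/3.8+200-.4); b=lambda u,v:((u-380)/3.8+240-.4,v/3.8+70-.4)
print('tip seen',a(222,152),b(561,163),tri(A,a(222,152),B,b(561,163)))
print('old grip top px (337,238.1) (286.8,112.9)')
E
```

```text
[0.58897873 0.22000749 0.06506002]
TCP proj [334.57406574 246.78155464] [286.51439957 123.70493649]
tip seen (338.021052631579, 239.6) (287.23157894736846, 112.49473684210525) (array([0.59090287, 0.22571995, 0.08900011]), np.float64(0.0009700845260800115))
old grip top px (337,238.1) (286.8,112.9)
```

```bash
python3 - <<'E'
from h import *
import pickle; s,C=pickle.load(open('w1.pkl','rb')); print(ctrl.hold_point_z, [x for x in dir(ctrl) if x[0]!='_'])
R=s['orientation'];p=s['ee_pos']
for back in(0,.01,.02,.03):
    print(back,[ (proj(C,p+R@np.array([0,-back,sg*.0475]))*1.5).round(0) for sg in(1,-1)], 'w',s['gripper_width'])
w=grab_frame('wrist'); save('w2',w[150:384,130:400].repeat(2,0).repeat(2,1)); s2=monitor.observe(); C2=cam('wrist',s2)
for back in (0,.02): print(proj(C2,s2['ee_pos']+s2['orientation']@np.array([0,-back,0])), [2*(proj(C2,s2['ee_pos']+s2['orientation']@np.array([0,-back,0]))-[130,150])])
E
```

```text
0.0188 ['MotionError', 'hold_point_z']
0 [array([469., 321.]), array([282., 321.])] w 0.09532444187434885
0.01 [array([474., 328.]), array([277., 328.])] w 0.09532444187434885
0.02 [array([479., 336.]), array([272., 336.])] w 0.09532444187434885
0.03 [array([484., 344.]), array([266., 344.])] w 0.09532444187434885
[250.19805217 214.24568883] [array([240.39610435, 128.49137766])]
[250.10442189 223.82323678] [array([240.20884378, 147.64647356])]
```

View pics/w2.png

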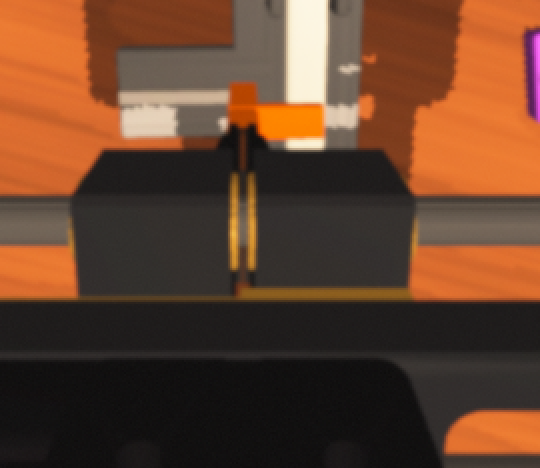

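```bash
python3 - <<'E'
from h import *
s=monitor.observe();C=cam('wrist',s);w=grab_frame('wrist')
t=np.radians(16.4);R=np.array([[np.cos(t),-np.sin(t),0],[np.sin(t),np.cos(t),0],[0,0,1]])
o=np.array([.597,.195,0])
im=cv2.resize(w[190:240,180:320],None,fx=5.7,fy=5.7,interpolation=cv2.INTER_CUBIC)
for nm,x,y,zz in[('top',-9,18,87.5),('top',5,18,87.5),('top',5,30,87.5),('top',-9,30,87.5),('bot',5,18,56.5),('bot',5,30,56.5),('tongue',5,-8,56.5),('tongue',-9,-8,56.5),('b',65,-30,12),('w',-24,85,12),('w',20,85,12)]:
    u=proj(C,o+R@np.array([x,y,zz])/1000); print(nm,x,y,u.round(1))
    q=tuple(int(v) for v in (u-[180,190]+.5)*5.7); cv2.circle(im,q,3,(0,255,0) if nm!='bot' else (255,0,255),-1)
save('w3',im)
E
```

```text
top -9 18 [262.1 236.5]
top 5 18 [262.3 217.2]
top 5 30 [244.5 217.3]
top -9 30 [244.7 236.6]
bot 5 18 [260.7 203.8]
bot 5 30 [245.4 203.8]
tongue 5 -8 [293.8 203.7]
tongue -9 -8 [293.2 220.5]
b 65 -30 [313.3 124.5]
w -24 85 [189.9 219.2]
w 20 85 [187.2 174.6]
```

View pics/w3.png

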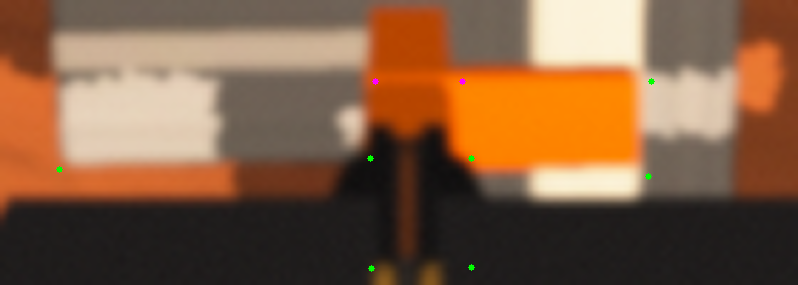

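The grip isn't between the pads. In all three views the shut tips end right at the grip's top (z≈0.089), although the TCP reads 0.065, so the visible tips sit about 20 mm or more higher than reported. I'll open and go lower in small steps, watching the force.

```bash
python3 -m crank '[[0.5,0,0,0,0],[0.5,0,0,0,0],[0.5,0,0,0,0],[0.5,0,0,0,0],[0.5,0,0,0,0],[0.5,0,0,0,0],[0.5,0,0,0,0],[0.5,0,0,0,0],[0.5,0,0,-0.3,0],[0.5,0,0,-0.6,0],[0.5,0,0,-0.6,0]]'
python3 -m crank '[[0.5,0,0,-0.3,0],[0.5,0,0,-0.6,0],[0.5,0,0,-0.6,0]]'
python3 - <<'E'
from h import *
A=cam('scene');B=cam('side');s=monitor.observe();p=s['ee_pos'];print(p)
a=grab_frame('scene');b=grab_frame('side')
z=lambda i:cv2.resize(i,(380,380),interpolation=cv2.INTER_CUBIC)
a=z(a[200:300,280:380]);b=z(b[70:170,240:340])
for sg in(1,-1):
  for back in(0,.024):
    q=p+s['orientation']@np.array([0,-back,sg*s['gripper_width']/2])
    for im,C,o in((a,A,(280,200)),(b,B,(240,70))):
      u=(proj(C,q)-o+.5)*3.8; cv2.circle(im,tuple(int(v) for v in u),3,(255,0,255) if back==0 else (0,255,0),-1)
save('g2',np.hstack([a,b]))
E
```

```text
t: 5.28
ee_pos: [0.5883, 0.2198, 0.058]
orientation: [[-0.96, -0.002, 0.28], [-0.28, -0.0, -0.96], [0.002, -1.0, -0.0]]
force: [-0.3, 0.2, -0.5]
gripper_width: 0.0476
t: 5.53
ee_pos: [0.5884, 0.2198, 0.0521]
orientation: [[-0.96, -0.001, 0.28], [-0.28, -0.0, -0.96], [0.001, -1.0, -0.0]]
force: [0.4, -0.7, -0.3]
gripper_width: 0.0479
[0.58840412 0.2198467  0.05205823]
```

View pics/g2.png

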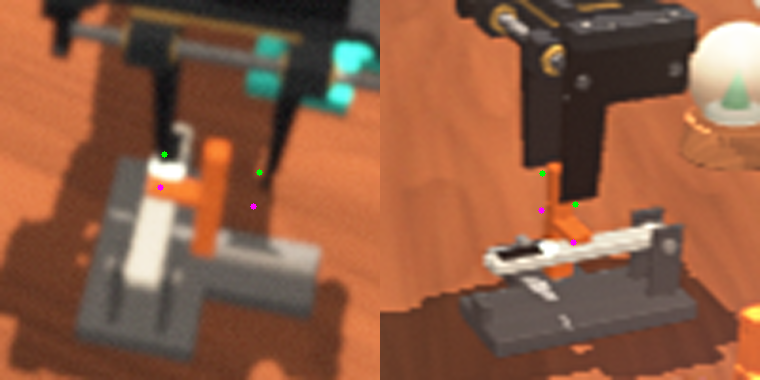

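The tips (magenta marks the reported TCP, green is 24 mm behind it) really end about 23 mm above the reported TCP, so they're now at z≈0.075. I'll lower another 11 mm and close.

```bash
python3 -m crank '[[0.5,0,0,-0.4,0],[0.5,0,0,-0.8,0],[0.5,0,0,-1.1,0],[0.5,0,0,-1.1,0]]'
python3 -m crank '[[0,0,0,0,0],[0,0,0,0,0],[0,0,0,0,0],[0,0,0,0,0],[0,0,0,0,0],[0,0,0,0,0],[0,0,0,0,0],[0,0,0,0,0],[0,0,0,0,0]]'
```

```text
t: 5.97
ee_pos: [0.5882, 0.2198, 0.0408]
orientation: [[-0.96, -0.002, 0.28], [-0.28, -0.001, -0.96], [0.002, -1.0, -0.0]]
force: [0.1, 0.1, -0.3]
gripper_width: 0.0474
t: 6.72
ee_pos: [0.5891, 0.22, 0.0422]
orientation: [[-0.96, 0.0, 0.28], [-0.28, -0.0, -0.96], [-0.0, -1.0, 0.0]]
force: [0.1, -1.3, 1.0]
gripper_width: 0.0119
```

The opening is 11.9 mm, so the grip is held. Now I'll slide it along the stand's +y direction (−0.282, 0.959).

```bash
python3 -m crank '[[0,-0.14,0.48,0,0],[0,-0.28,0.96,0,0],[0,-0.42,1.44,0,0],[0,-0.56,1.92,0,0],[0,-0.7,2.4,0,0],[0,-0.76,2.6,0,0],[0,-0.8,2.75,0,0],[0,-0.8,2.75,0,0],[0,-0.8,2.75,0,0]]'
```

```text
t: 7.47
ee_pos: [0.5809, 0.2474, 0.0422]
orientation: [[-0.96, -0.0, 0.28], [-0.28, -0.0, -0.96], [0.0, -1.0, 0.0]]
force: [-1.2, -3.1, 2.5]
gripper_width: 0.0116
```

```bash
python3 -m crank '[[0,-0.03,0.1,0,0],[0,-0.06,0.2,0,0],[0,-0.06,0.2,0,0]]'
python3 -m crank '[[0.35,0,0,0,0],[0.35,0,0,0,0],[0.35,0,0,0,0],[0.35,0,0,0,0],[0.35,0,0,0,0],[0.35,0,0,2,0],[0.35,0,0,5,0],[0.35,0,0,7.5,0],[0.35,-1,-1,7.5,0],[0.35,-2,-4,7.5,0],[0.35,-2,-6,7.5,0],[0.35,-2,-6,7.5,0]]'
python3 - <<'E'
from h import *
t=np.radians(16.4);R=np.array([[np.cos(t),-np.sin(t)],[np.sin(t),np.cos(t)]])
c=np.array([.597,.195])
s=monitor.observe();C=cam('wrist',s);w=grab_frame('wrist');b=grab_frame('side');print(s['ee_pos'])
import pickle;pickle.dump((s,C,w),open('w4.pkl','wb'))
z=lambda i:cv2.resize(i,(380,380),interpolation=cv2.INTER_CUBIC)
save('g4',np.hstack([z(w[100:240,180:320]),z(b[70:170,240:340])]))
for k in [(-38,0,49)]: print(proj(C,np.r_[c+R@np.array(k[:2])/1000,k[2]/1000]),c+R@np.array(k[:2])/1000)
E
```

```text
t: 7.72
ee_pos: [0.5808, 0.2477, 0.042]
orientation: [[-0.96, 0.0, 0.28], [-0.28, -0.003, -0.96], [0.001, -1.0, 0.003]]
force: [0.6, -7.7, 2.5]
gripper_width: 0.0119
t: 8.72
ee_pos: [0.56, 0.1873, 0.1171]
orientation: [[-0.961, 0.0, 0.278], [-0.278, -0.001, -0.961], [0.0, -1.0, 0.001]]
force: [-0.2, 0.4, -0.6]
gripper_width: 0.0336
[0.55997991 0.1872865  0.1170797 ]
[253.41410737 192.1580541 ] [0.56054607 0.18427102]
```

View pics/g4.png

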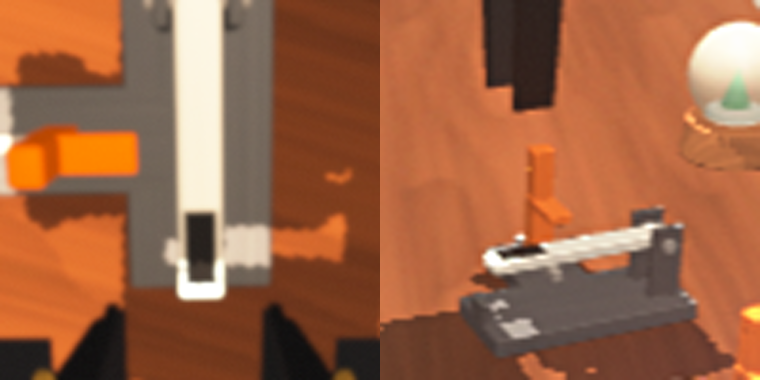

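The tab is fully out: the grip is at the wing, the tongue clears the arm, and the end-stop force was −7.7 N. The rubber strip is at crop (200,247), within 1.5 px of my prediction. Next I'll descend on the strip to a reported z of 0.010 (real tip ≈0.033).

```bash
python3 -m crank '[[0.35,0.1,-0.2,-2,0],[0.35,0.2,-0.2,-4,0],[0.35,0.2,-0.2,-6,0],[0.35,0.2,-0.2,-7.5,0],[0.35,0.2,-0.2,-8.5,0],[0.35,0.2,-0.2,-9.5,0],[0.35,0.2,-0.2,-10.2,0],[0.35,0.2,-0.2,-10.7,0],[0.35,0.2,-0.2,-10.7,0]]'
python3 -m crank '[[0,0,0,0,0],[0,0,0,0,0],[0,0,0,0,0],[0,0,0,0,0],[0,0,0,0,0],[0,0,0,0,0],[0,0,0,0,0]]'
```

```text
t: 9.57
ee_pos: [0.5619, 0.1876, 0.0092]
orientation: [[-0.96, -0.001, 0.28], [-0.28, -0.0, -0.96], [0.001, -1.0, -0.0]]
force: [0.2, -0.3, -0.5]
gripper_width: 0.0334
t: 10.15
ee_pos: [0.5637, 0.1856, 0.011]
orientation: [[-0.96, 0.003, 0.281], [-0.281, -0.003, -0.96], [-0.002, -1.0, 0.004]]
force: [2.5, -5.8, 0.5]
gripper_width: 0.0155
```

The opening is 15.5 mm, so the 16 mm bar is held, at a radius of about 85 mm from the hinge. I'll raise it along the arc to 30° first and check the force.

```bash
python3 -m crank '[[0,0.03,0.01,0.74,0],[0,0.12,0.04,1.48,0],[0,0.28,0.08,2.2,0],[0,0.49,0.14,2.9,0],[0,0.77,0.22,3.6,0],[0,1.1,0.32,4.25,0],[0,1.1,0.32,4.25,0]]'
```

```text
t: 10.73
ee_pos: [0.574, 0.1888, 0.0535]
orientation: [[-0.96, 0.001, 0.281], [-0.281, -0.004, -0.96], [0.0, -1.0, 0.004]]
force: [0.3, -5.7, -0.7]
gripper_width: 0.0157
```

```bash
python3 -m crank '[[0,0.4,0.11,0.63,0],[0,0.82,0.24,1.2,0],[0,1.3,0.38,1.76,0],[0,1.83,0.54,2.26,0],[0,2.38,0.7,2.7,0],[0,3,0.88,3.1,0],[0,3.62,1.06,3.45,0],[0,3.62,1.06,3.45,0]]'
python3 -m crank '[[0,0.33,0.1,0.15,0],[0,0.65,0.2,0.3,0],[0,0.65,0.2,0.3,0],[0,0.65,0.2,0.3,0]]'
```

```text
t: 11.4
ee_pos: [0.6099, 0.1996, 0.0878]
orientation: [[-0.96, -0.001, 0.28], [-0.28, -0.003, -0.96], [0.002, -1.0, 0.003]]
force: [-1.3, -4.8, 2.5]
gripper_width: 0.0154
t: 11.73
ee_pos: [0.6158, 0.2014, 0.0907]
orientation: [[-0.96, -0.001, 0.28], [-0.28, -0.003, -0.96], [0.002, -1.0, 0.003]]
force: [-1.4, -5.5, 2.5]
gripper_width: 0.0151
```

```bash
python3 -m crank '[[0,0.2,0.06,0.05,0],[0,0.3,0.09,0.1,0],[0,0.3,0.09,0.1,0]]'
python3 -m crank '[[0,0.2,0.06,0.05,0],[0,0.3,0.09,0.1,0],[0,0.3,0.09,0.1,0]]'
python3 - <<'E'
from h import *
a=grab_frame('scene');b=grab_frame('side')
z=lambda i:cv2.resize(i,(390,390),interpolation=cv2.INTER_CUBIC)
save('g5',np.hstack([z(a[200:300,280:380]),z(b[60:160,250:350])]))
E
```

```text
t: 11.98
ee_pos: [0.6185, 0.2022, 0.0918]
orientation: [[-0.96, -0.002, 0.28], [-0.28, -0.004, -0.96], [0.003, -1.0, 0.003]]
force: [-3.1, -5.9, 4.0]
gripper_width: 0.0152
t: 12.23
ee_pos: [0.6215, 0.2032, 0.093]
orientation: [[-0.96, -0.002, 0.28], [-0.28, -0.004, -0.96], [0.003, -1.0, 0.003]]
force: [-3.8, -5.9, 3.5]
gripper_width: 0.0153
```

View pics/g5.png

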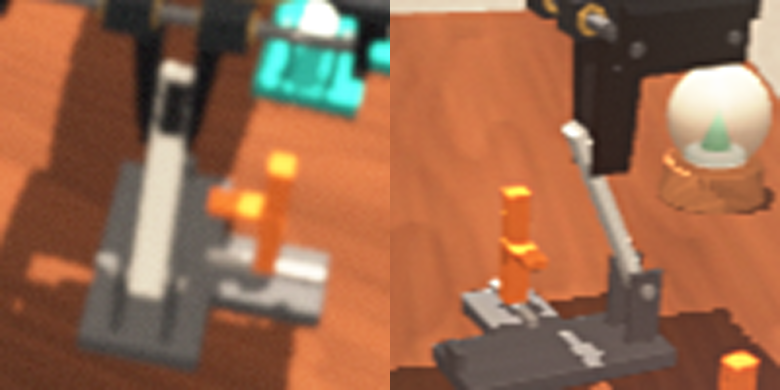

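The side view shows the arm from the hinge (648,290) up to its end (570,130), about 66–70° up. The tab is still out and the fingers are on the strip. I'll push a little further to feel the stop.

```bash
python3 -m crank '[[0,0.2,0.06,0.07,0],[0,0.4,0.12,0.14,0],[0,0.4,0.12,0.14,0],[0,0.4,0.12,0.14,0]]'
python3 - <<'E'
from h import *
A=cam('scene');B=cam('side')
p,e=tri(A,(280+178/3.9-.4,200+68/3.9-.4),B,(250+(574-390)/3.9-.4,60+128/3.9-.4))
print(p,e)
t=np.radians(16.4)
for c in([.597,.195],[.600,.199]):
    d=p[:2]-c; x=d@[np.cos(t),np.sin(t)]*1000; print(x,d@[-np.sin(t),np.cos(t)]*1000,np.degrees(np.arctan2(p[2]*1000-45,50-x)),np.hypot(50-x,p[2]*1000-45))
E
```

```text
t: 12.67
ee_pos: [0.6258, 0.2045, 0.0944]
orientation: [[-0.96, -0.001, 0.28], [-0.28, -0.003, -0.96], [0.002, -1.0, 0.003]]
force: [-2.7, -5.3, 2.9]
gripper_width: 0.0153
[0.60559869 0.20039911 0.14414369] 0.0005064942599220995
9.773239856223638 2.751671089686298 67.91553784037363 106.99375089461749
5.765932105231956 -0.2385604379453051 65.9554244087134 108.56391325552656
```

The measured angle before this push was 66–68°, at a radius of 107 mm as expected. Another small push to the stop.

```bash
python3 -m crank '[[0,0.2,0.06,0.07,0],[0,0.4,0.12,0.14,0],[0,0.4,0.12,0.14,0],[0,0.4,0.12,0.14,0]]'
```

```text
t: 13.0
ee_pos: [0.6284, 0.2053, 0.0952]
orientation: [[-0.96, -0.005, 0.28], [-0.28, -0.004, -0.96], [0.006, -1.0, 0.003]]
force: [-5.3, -6.4, 4.3]
gripper_width: 0.0154
```

```bash
python3 - <<'E'
from h import *
b=grab_frame('side');a=grab_frame('scene')
z=lambda i:cv2.resize(i,(390,390),interpolation=cv2.INTER_CUBIC)
save('g6',np.hstack([z(a[200:300,280:380]),z(b[60:160,250:350])]))
# white arm line in side view (gray low-sat bright), fit
for n,im,(x0,y0,x1,y1) in(('side',b,(290,90,318,132)),):
    h=cv2.cvtColor(im,cv2.COLOR_RGB2HSV); m=cv2.inRange(h,(0,0,140),(180,50,255)); r=m[y0:y1,x0:x1]
    ys,xs=np.where(r>0); print(len(xs),ys.min()+y0,cv2.fitLine(np.stack([xs,ys],1).astype(np.float32),cv2.DIST_HUBER,0,.01,.01).ravel())
E
```

```text
158 90 [ 0.29875764  0.954329   15.655985   19.112743  ]
```

The tool now lags its command by 1.7 mm and the force is rising, so the arm is at its stop. I'll release and withdraw straight up.

```bash
python3 -m crank '[[0.35,0,0,0,0],[0.35,0,0,0,0],[0.35,0,0,0,0],[0.35,0,0,0,0],[0.35,0,0,0,0],[0.35,0,0,1,0],[0.35,0,0,3,0],[0.35,0,0,5.5,0],[0.35,0,0,8,0],[0.35,0,0,11,0],[0.35,0,0,13,0],[0.35,0,0,13,0]]'
python3 - <<'E'
from h import *
a=grab_frame('scene');b=grab_frame('side');s=monitor.observe();print(s['ee_pos'],s['force'])
z=lambda i:cv2.resize(i,(390,390),interpolation=cv2.INTER_CUBIC)
save('g7',np.hstack([z(a[190:290,280:380]),z(b[60:160,250:350])]))
E
```

```text
t: 14.1
ee_pos: [0.6331, 0.2084, 0.2328]
orientation: [[-0.96, 0.011, 0.28], [-0.28, 0.003, -0.96], [-0.012, -1.0, 0.0]]
force: [-0.2, 0.8, 1.0]
gripper_width: 0.0333
[0.63071213 0.20776965 0.22661766] [-0.64635795 -1.27362691  0.07661768]
```

View pics/g7.png

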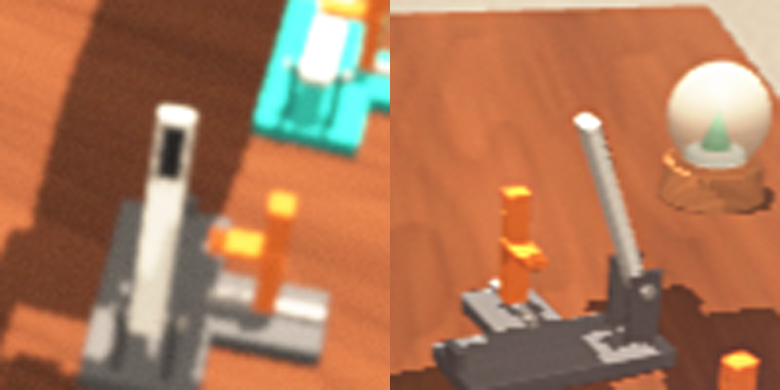

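The arm stands free: its tip is at side crop (587,122), and the tab is out at (515,240). The gripper is clear. I'll do a last numeric check and then hand in.

```bash
python3 - <<'E'
from h import *
A=cam('scene');B=cam('side')
p,e=tri(A,(280+177/3.9-.4,190+110/3.9-.4),B,(250+(587-390)/3.9-.4,60+120/3.9-.4))
g,eg=tri(A,(280+282/3.9-.4,190+203/3.9-.4),B,(250+(516-390)/3.9-.4,60+189/3.9-.4))
t=np.radians(16.4)
for c in([.597,.195],[.600,.199]):
    d=p[:2]-c; x=d@[np.cos(t),np.sin(t)]*1000; print(p.round(4),round(e,4),np.degrees(np.arctan2(p[2]*1000-45,50-x)),np.hypot(50-x,p[2]*1000-45))
print('grip moved mm',(g-[.58925,.22257,.0897])*1000,eg)
s=monitor.observe();print(s['t'],s['qvel'].round(2),s['force'].round(1))
job.finish_job()
E
```

```text
[0.6125 0.2025 0.1479] 0.0003 72.21943390421383 108.05820093894364
[0.6125 0.2025 0.1479] 0.0003 70.21960043692631 109.34852295328747
grip moved mm [-7.04201023 27.78913066 -0.20621999] 0.0014388192493921764
14.2 [ 0.01  1.63  3.06  0.02 -0.09 -0.04] [-0.6 -1.3  0.1]
the job is handed in; nothing more can be done
```

The phone stand with the orange tab is set up and handed in at about 14 s of the 48 s allowed. The hand-in gives no verdict. I slid the tab off to its end stop, raised the arm to its stop, then released it and withdrew upward.

**Last checks:**
- **Tab:** the grip measured about 28.7 mm from where it started, against the 20 mm needed at the end.
- **Arm:** it stands at about 70–72°, at its stop within measuring error.
- **Robot:** the gripper is clear of everything and the force reads near zero. It was still settling slightly at hand-in, at about 1–3 °/s.
- **Other stands:** I never moved down near the blue-tab stand or the purple and turquoise look-alikes.

**What failed or disagreed:**
- **First grasp:** it closed on nothing. The pictures showed the real fingertips about 23 mm above the reported TCP. I corrected for that, and later grasps read 11.9 mm on the grip and 15.5 mm on the arm, as expected.
- **Cameras:** the wrist camera and the fixed cameras disagreed on the stand's position by roughly 3–7 mm. The jaw opening left room for that.

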